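# Centre a hub shell on the bearing-support block

### The job

The small red wheel hub is standing off-centre on the bored steel support block. With shut fingertips, tap it lightly, low down on its bottom flange, until it stands upright and centred over the block's bore, ready for its lower bearing to be driven out, then move clear. It is tippy: do not tip it, knock it off, grip it or lift it, and leave the aerosol can, the drift and the mallet where they are.

Things in the scene. Friction and masses are not known exactly. Their poses are not given: they have to be found in the camera images.
- hub: Red aluminium folding-bike front hub shell, a loose spool standing on end, 58 mm tall, about 0.18 kg, z up its axis. Origin: centre of its underside, a foot boss 32 mm in diameter, 10 mm high. Barrel 23 to 29 mm diameter; top flange 54 mm diameter, 44 to 48 mm up; top boss 32 mm diameter. It starts 9 to 16 mm off the block's centre, any direction. Bearing inside its foot: 19 mm diameter
- hub_flange (a point): Point on the hub's axis 12 mm above its underside, in the middle of its bottom flange, a disc of 56 mm diameter and 4 mm thick. Pushed here the hub slides; pushed up at the top flange it tips over, as it is top-heavy on a small foot. A push over 12 N is no longer a light tap
- block_top (a point): Centre of the flat top of the fixed support block, on its bore's axis, 50 mm above the bench. The block is a round dark steel post of 64 mm diameter with a 27 mm bore, 20 mm deep, and a round blue foot of 110 mm diameter, 10 mm high, with three bolt heads. The hub's bearing clears the bore only if the hub is within 4 mm of this axis. The oiled face lets the hub slide
- can: Bystander: standing aerosol can, grey and green with a green cap, 53 mm diameter, 150 mm tall; origin at the centre of its underside
- drift: Bystander: stepped aluminium bearing drift with an orange band standing on end, up to 28 mm diameter, 72 mm tall; origin at the centre of its underside
- mallet: Bystander: rubber mallet with a wooden handle lying on the bench, 240 mm long along its own x, the handle towards -x; origin on the bench under its middle

How it is judged (in metres and radians):
At the end, for the whole second after the job is handed in: The hub stands still and upright (within 3 degrees) on the block's top face, its axis within 4 mm of the bore's axis (horizontal distance between hub and block_top below 0.004 m and angle between hub's own z axis and vertical below 0.05 rad and z of hub in the frame of block_top between -0.003 and 0.003 m and linear speed of hub below 0.01 m/s and angular speed of hub below 0.1 rad/s); the robot touches nothing.
It fails at once if the hub is tipped by more than 20 degrees (angle between hub's own z axis and vertical above 0.35 rad).
It fails at once if the hub falls off the block (z of hub in the frame of block_top below -0.012 m).
It fails at once if the hub is lifted off the block (z of hub in the frame of block_top above 0.012 m).
It fails at once if the hub is struck, pressed or squeezed harder than a light tap (12 N) (contact force between any of the fingers, the arm and hub above 12 N).
It fails at once if the can, the drift or the mallet is moved by more than 15 mm (distance of any of can, drift, mallet from where it was at the start of the episode above 0.015 m).
It also fails if it takes over 48 s, if anything falls off the work surface, if the arm or the gripper's body presses on something with over 40 N, if the wrist force passes 120 N, or if a joint passes its speed limit or range.

### The arm

A 6-joint arm with a two-finger parallel gripper is mounted at the origin on the work surface. World frame = base frame: x ahead of the robot, y to its left, z up, the work surface at z = 0. Lengths are in m, angles in degrees, forces in N, time in s.
With the tool pointing down it reaches from about 0.35 to 0.975 m from the base axis. Payload 17.4 kg.
Tool frame: the origin (TCP) lies between the finger pads; the fingertips stand 19 mm ahead of it and the grasp point (between the pads) is the TCP; z points along the fingers, x is the direction in which the jaws open and shut, and the axes are right-handed (so a half turn about z gives the same grasp; the last joint's range is limited). The gripper opens to 85 mm and grips with 20 to 120 N. Pads are 22 mm wide; open, the fingers measure 114 mm over their backs; the gripper's body (76 mm by 85 mm) begins 54 mm behind the grasp point. The pads swing forward as they close: fully open they stand 13 mm farther back than shut.
Start: joints at [-65.993, 6.646, 82.598, -0, 90.757, -2.166], TCP at [0.298, -0.606, 0.25] pointing down, gripper open.
Joint ranges: [-162.19, 162.19], [-47.58, 125.68], [4.15, 143.07], [-65.23, 245.23], [0.69, 171.88], [-170.13, 170.13]. Speed limits (degrees/s): [108.29, 108.29, 127.2, 180, 180, 180].

### API

Orientations are given as a 3x3 rotation matrix whose columns are the frame's x, y, z axes.
In Python, from bench import manip gives the robot as it stands.
- The arm moves only by the tool move_arm, never from a script. Its argument "moves" is a list of rows, each a list of 7 numbers: the shift along the tool's x, y, z each as a share of 0.75 m, from -1 to 1, then the turn, a rotation vector about the tool's x, y, z each as a share of 45 degrees, from -1 to 1, then the opening in per cent of the stroke, from 0 (shut) to 100 (fully open). A call has 1 to 20 rows; each row is the pose to reach, as a shift and turn from the pose measured when the call began, along the tool's axes at that moment; what a row does not reach only later rows make up. A row lasts 1/8 s, in which the tool goes at most 62.5 mm and 10.7 degrees, less where a joint would pass 70% of its speed; a pose out of reach is approached as far as the arm can. A call with a number of a shift or a turn outside -1 to 1 is refused whole. A call with a gripper value outside its range is refused whole. The fingers move at their own pace and stop on an object; "newtons" is the grip in N (left out, the last holds). Time passes only in rows, so rows that repeat a pose let the fingers close. It gives the time, the measured TCP pose, the force and the opening at its end, in the units of the state.
- manip.get_state(): the state, without advancing time (a new reading comes with each control period).
- manip.grab_frame(name): name is "scene" or "top" or "wrist"; returns a dict with "frame" (420x560x3 uint8, red, green, blue), "fovy" (degrees; the focal length in pixels is half the picture's height over the tangent of half this angle, whatever the lens; pixels are square), "cx", "cy" (the principal point, pixels), "k1" (the pictures are not rectified: a ray, as slopes to the right and down, at radius r is drawn at 1 + k1 r^2 times it, then the intrinsics apply), "position" and "rotation" of the camera in the world. Camera axes: x right, y down, z forward; pixel columns grow to the right and rows downward; lengths in m; the calibration is good to about 2 mm. A picture is of the moment at which its call begins. There is no depth.
- manip.job_done(): hands the job in, once; it reports no verdict.
Trained networks look in a picture, given as the dict that the camera call returned (one of the last four; its "shot" number tells which), for a name from the list of things; names that differ only in an ending like _2 or _b are one class to them, and where a whole thing is asked for, a point or a joint stands for the part that bears it (a point fixed in the world has none). Each returns a list of dicts, best first, with "confidence" (0 to 1); they miss things now and then, are a little off and sometimes report something else, mostly with a low value. They report only what shows in the picture. A call takes as long as a camera call.
- manip.silhouettes(picture, thing): "mask" (420x560 bool, what is visible of it) and "extent" ([left, top, right, bottom] in pixels, round what is visible of it).
The state is a dict: "time": time; "joint_positions": joint angles; "joint_vel": joint speeds; "joint_efforts": joint torques, N m; "eef_pos": TCP position; "tcp_rot": TCP orientation; "contact_force": force on the tool from outside, world axes, zero at the start; "torque": the same for the moment, N m; "width": finger opening in m.
Only numpy, scipy, OpenCV 4.12 (cv2) and the standard library are available. Lean on these libraries where they do the work, as an engineer would, in place of code of your own. Each camera call takes 0.05 s, during which the arm holds its last target.

## Working session

There is one attempt and no reset: what is moved stays moved. The work goes in short steps, Python scripts to look and compute and a tool call to move; the robot and the scene stay as the last step left them, time stands still between calls to the robot, and variables do not carry over. Pictures are saved under pics/ and viewed, and the job is handed in when it is done.

Besides the shell and the picture viewer there is one more tool, called after "Request:" as a command line: name --pt "numbers of a row" for each row, then --argument value for the rest. move_arm: Moves the arm, as the interface text tells. Its arguments: {"type":"object","properties":{"moves":{"type":"array","items":{"type":"array","items":{"type":"number"}}},"newtons":{"type":"number"}},"required":["moves"]}

```bash
ls; mkdir -p pics
cat > h.py <<'E'
import numpy as np, cv2
from bench import manip
def K(p):
    h,w=p["frame"].shape[:2]; f=h/2/np.tan(np.radians(p["fovy"])/2)
    return f,p["cx"],p["cy"],p["k1"]
def proj(p,X):
    f,cx,cy,k1=K(p); R=np.array(p["rotation"]); c=(np.atleast_2d(X)-np.array(p["position"]))@R
    s=c[:,:2]/c[:,2:]; r2=(s**2).sum(1,keepdims=True); s=s*(1+k1*r2)
    return s*f+[cx,cy]
def ray(p,uv):
    f,cx,cy,k1=K(p); d=(np.atleast_2d(uv)-[cx,cy])/f; s=d.copy()
    for _ in range(30): s=d/(1+k1*(s**2).sum(1,keepdims=True))
    v=np.c_[s,np.ones(len(s))]@np.array(p["rotation"]).T
    return v
def atz(p,uv,z):
    v=ray(p,uv); c=np.array(p["position"]); return c+v*((z-c[2])/v[:,2:])
def save(p,n,crop=None,scale=1):
    im=p["frame"][:,:,::-1].copy() if isinstance(p,dict) else p[:,:,::-1].copy()
    if crop: l,t,r,b=crop; im=im[t:b,l:r]
    if scale!=1: im=cv2.resize(im,None,fx=scale,fy=scale,interpolation=cv2.INTER_CUBIC)
    cv2.imwrite("pics/"+n,im)
E
python3 - <<'E'
from h import *
for n in ["scene","top"]:
    p=manip.grab_frame(n); save(p,n+"0.png"); print(n,p["fovy"],p["cx"],p["cy"],p["k1"],np.round(p["position"],3),np.round(p["rotation"],3).tolist())
    for t in ["hub","can","drift","mallet"]:
        for s in manip.silhouettes(p,t)[:2]: print(t,round(s["confidence"],2),s["extent"])
    p0=p
print(manip.get_state())
E
```

```text
pics
scene 43.935738083031154 282.7697785668596 204.83113013569204 0.03823403900165091 [1.102 0.337 0.957] [[-0.581, 0.684, -0.441], [0.814, 0.488, -0.316], [-0.001, -0.543, -0.84]]
hub 0.89 [283.5, 127.7, 306.4, 159.0]
can 0.71 [196.5, 90.6, 223.5, 151.0]
drift 0.69 [410.6, 219.5, 429.7, 245.2]
mallet 0.91 [202.2, 227.7, 291.1, 329.9]
top 54.854065901041345 284.09533439994317 211.7452652347928 -0.08311108777153725 [0.475 0.016 0.843] [[0.04, -0.973, 0.225], [-0.999, -0.04, 0.004], [0.005, -0.225, -0.974]]
hub 0.57 [306.4, 279.2, 343.2, 308.2]
can 0.94 [403.8, 251.6, 456.5, 283.1]
drift 0.61 [404.9, 249.9, 455.2, 283.1]
drift 0.59 [152.5, 273.0, 178.5, 284.1]
mallet 0.6 [236.6, 124.6, 349.1, 180.7]
{'time': 0.5, 'joint_positions': array([-6.59935887e+01,  6.64859635e+00,  8.26000856e+01, -1.29322307e-03,
        9.07555316e+01, -2.16531913e+00]), 'joint_vel': array([ 0.02773216,  0.00765456,  0.0440548 , -0.03525892, -0.0335476 ,
        0.05052642]), 'joint_efforts': array([-4.38454299e-04, -7.31139135e+01, -6.32224417e+01, -1.71364184e-05,
        8.61734679e-04, -1.35228127e-06]), 'eef_pos': array([ 0.29770882, -0.60580028,  0.25024923]), 'tcp_rot': array([[ 4.41062827e-01, -8.97476228e-01, -5.05363254e-05],
       [-8.97476227e-01, -4.41062829e-01,  5.79981266e-05],
       [-7.43416345e-05,  1.97743330e-05, -9.99999997e-01]]), 'contact_force': array([ 0.56327317, -0.579387  , -0.70931733]), 'torque': array([0.0401806 , 0.01247428, 0.00886653]), 'width': 0.08509006918414214}
```

View pics/scene0.png

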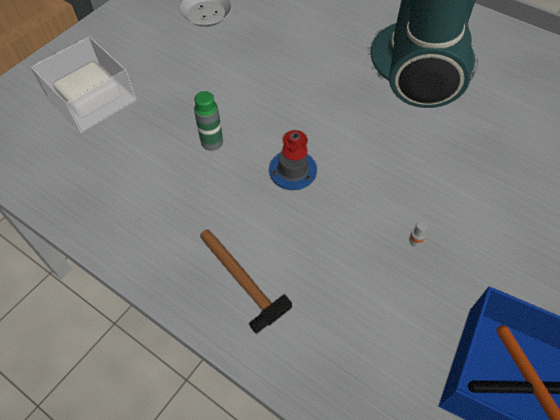

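View pics/top0.png

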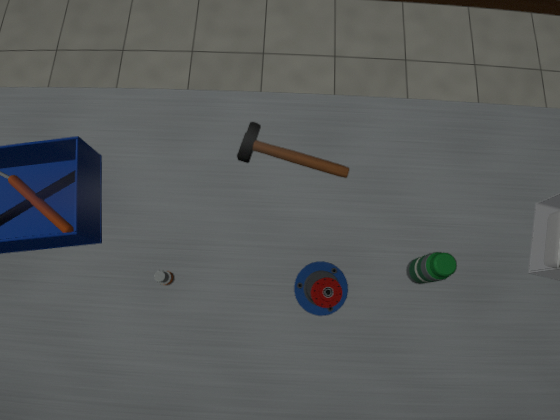

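The scene view shows the red hub at about (295,145) on its block, whose blue foot is near (293,170). In the top view the hub is at about (326,292) and the foot near (321,288). The can is at (435,266), the drift at (163,277), and the mallet is well away. Next I'll fit the geometry.

```bash
cat >> h.py <<'E'
from scipy.optimize import minimize, least_squares
th=np.linspace(0,2*np.pi,48,endpoint=False)
def circ(x,y,z,d): return np.c_[x+d/2*np.cos(th),y+d/2*np.sin(th),np.full(48,z)]
UP=8
def fill(p,rings,shape,org):
    # union of convex hulls of consecutive rings, supersampled in a window
    m=np.zeros(shape,np.uint8)
    for a,b in rings:
        q=((proj(p,np.r_[a,b])-org+0.5)*UP).astype(np.float32)
        cv2.fillConvexPoly(m,cv2.convexHull(q).astype(np.int32),1)
    return m
def hubrings(x,y,z0=0.05):
    S=[(0,.010,.032,.032),(.010,.014,.056,.056),(.014,.044,.026,.026),(.044,.048,.054,.054),(.048,.058,.032,.032)]
    return [(circ(x,y,z0+a,d1),circ(x,y,z0+b,d2)) for a,b,d1,d2 in S]
def footrings(x,y): return [(circ(x,y,0,.11),circ(x,y,.01,.11))]
def postrings(x,y): return [(circ(x,y,0.01,.064),circ(x,y,.05,.064))]
def hsv(p): return cv2.cvtColor(p["frame"],cv2.COLOR_RGB2HSV)
def redm(p):
    h=hsv(p); return (((h[...,0]<8)|(h[...,0]>172))&(h[...,1]>120)&(h[...,2]>40)).astype(float)
def bluem(p):
    h=hsv(p); return ((abs(h[...,0].astype(int)-110)<14)&(h[...,1]>120)).astype(float)
def window(p,c,r):
    u,v=proj(p,c)[0]; l,t=int(max(0,u-r)),int(max(0,v-r)); return l,t,int(min(560,u+r)),int(min(420,v+r))
def fit(p,mask,model,x0,zc,r,step=.004):
    l,t,rr,b=window(p,[x0[0],x0[1],zc],r); w=mask[t:b,l:rr]
    def cost(q):
        m=model(q,((b-t)*UP,(rr-l)*UP),np.array([l,t])); m=cv2.resize(m.astype(np.float32),(rr-l,b-t),interpolation=cv2.INTER_AREA)
        return abs(m-w).sum()
    s=minimize(cost,x0,method="Nelder-Mead",options=dict(initial_simplex=[x0,[x0[0]+step,x0[1]],[x0[0],x0[1]+step]],xatol=5e-5,fatol=.01))
    return s.x,s.fun,w.sum()
E
cat > m.py <<'E'
import sys
from h import *
def run(names):
    bx=None
    for n in names:
        p=manip.grab_frame(n); B=bluem(p)
        x0=np.array([0.40,-0.03])
        if len(sys.argv)>2: x0=np.array([float(sys.argv[2]),float(sys.argv[3])])
        R=redm(p)
        # hub red
        r=60 if n!="wrist" else 260
        hub,c,a=fit(p,R,lambda q,s,o:fill(p,hubrings(*q),s,o),x0,.08,r)
        # foot: blue ∪ (hub,post) - compare union model with blue|not-visible
        def fm(q,s,o):
            f=fill(p,footrings(*q),s,o); f[fill(p,postrings(*q),s,o)>0]=0; f[fill(p,hubrings(*hub),s,o)>0]=0; return f
        bl,c2,a2=fit(p,B,fm,x0,.03,r if n!="wrist" else 300)
        d=hub-bl
        print(n,"hub",np.round(hub*1e3,1),c,a,"block",np.round(bl*1e3,1),c2,a2,"off mm",np.round(d*1e3,1),np.hypot(*d)*1e3)
        im=p["frame"].copy()
        for rg,col in [(hubrings(*hub),(255,255,0)),(footrings(*bl),(0,255,0)),(postrings(*bl),(255,0,255))]:
            for A,Bq in rg:
                for k in (A,Bq): cv2.polylines(im,[np.int32(proj(p,k)*16)],True,col,1,shift=4)
        sc=1
        w=window(p,[hub[0],hub[1],.05],50 if n!="wrist" else 400)
        save(im,sys.argv[1]+n+".png",w,6 if n!="wrist" else 1)
        save(p,sys.argv[1]+n+"_raw.png",w,6 if n!="wrist" else 1)
if __name__=="__main__":
    run(sys.argv[4].split(",") if len(sys.argv)>4 else ["top","scene"])
E
python3 - <<'E'
from h import *
p=manip.grab_frame("top"); print(atz(p,[[321,288]],.01),atz(p,[[435,266]],.15),atz(p,[[155,277]],.07))
p=manip.grab_frame("scene"); print(atz(p,[[293,170]],.01))
E
```

```text
[[ 0.51129836 -0.06150791  0.01      ]] [[ 0.54928851 -0.24551297  0.15      ]] [[0.51545893 0.26035567 0.07      ]]
[[ 0.51437974 -0.0543233   0.01      ]]
```

```bash
python3 m.py a .512 -.06
```

```text
top hub [501.  -64.1] 125.828125 653.0 block [511.7 -59.9] 273.734375 1011.0 off mm [-10.7  -4.2] 11.48970596358482
scene hub [499.9 -62.2] 93.21875 582.0 block [508.2 -59.5] 238.453125 608.0 off mm [-8.3 -2.8] 8.74605617679472
```

```bash
python3 -c "
import cv2,numpy as np
for n in ['top','scene']:
    a=cv2.imread(f'pics/a{n}.png');b=cv2.imread(f'pics/a{n}_raw.png');c=cv2.resize(np.hstack([b,a]),(800,400),interpolation=cv2.INTER_AREA);cv2.imwrite(f'pics/a{n}_c.png',c)"
```

```text
(no output)
```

View pics/atop_c.png

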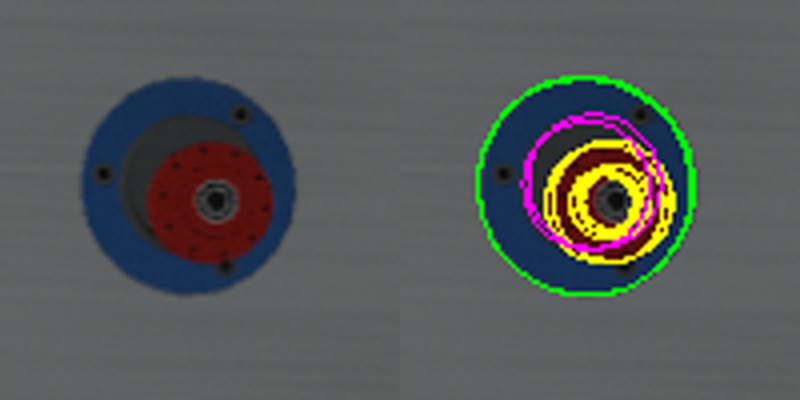

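View pics/ascene_c.png

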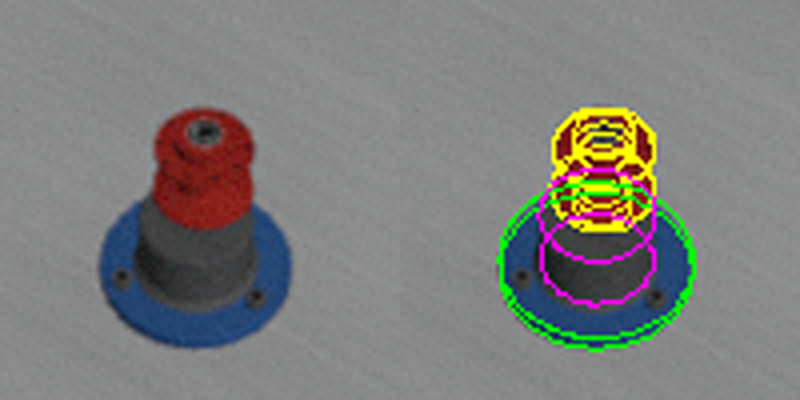

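Both fits agree roughly: hub at about (500,-63) mm, block at about (510,-60) mm, so it needs about 10 mm in +x and slightly +y. I'll approach from the robot's side with the tool tilted 30° and the fingertips leading, which keeps it clear of the top flange. I'll close the gripper on the way and look with the wrist camera.

```bash
cat > plan.py <<'E'
from h import *
from scipy.spatial.transform import Rotation as Ro
def tool(ang,tilt):
    a=np.radians(ang);t=np.radians(tilt); d=np.array([np.cos(a),np.sin(a),0])
    z=np.sin(t)*d+np.array([0,0,-np.cos(t)]); x=np.array([np.sin(a),-np.cos(a),0]); y=np.cross(z,x)
    return np.c_[x,y,z],d
def tcp_for(hub,ang,tilt,gap,z,h=.011):
    """TCP such that front corner is gap before the flange rim, at height z"""
    R,d=tool(ang,tilt); C=np.array([hub[0],hub[1],0])-d*(.028+gap); C[2]=z
    return R,C-.019*R[:,2]+h*R[:,1]
def args(R,p):
    s=manip.get_state(); R0=s["tcp_rot"]; p0=s["eef_pos"]
    return np.round(R0.T@(p-p0)/.75,4), np.round(np.degrees(Ro.from_matrix(R0.T@R).as_rotvec())/45,4)
def corner(h=.011):
    s=manip.get_state(); R=s["tcp_rot"]; return s["eef_pos"]+.019*R[:,2]-h*R[:,1]
E
python3 - <<'E'
from plan import *
R,p=tcp_for([.5005,-.063],20,30,.06,.15); print(p,*args(R,p))
E
```

```text
[ 0.39992819 -0.09960514  0.16095448] [-0.5456 -0.42    0.1192] [0.666  0.0359 0.134 ]
```

Request:
move_arm --pt "-0.08 -0.06 0.0 0.1 0.0 0.03 0" --pt "-0.16 -0.12 0.01 0.2 0.01 0.05 0" --pt "-0.24 -0.18 0.03 0.3 0.02 0.07 0" --pt "-0.32 -0.24 0.05 0.4 0.02 0.09 0" --pt "-0.4 -0.3 0.07 0.5 0.03 0.11 0" --pt "-0.47 -0.36 0.09 0.6 0.03 0.12 0" --pt "-0.52 -0.4 0.11 0.666 0.036 0.134 0" --pt "-0.5456 -0.42 0.1192 0.666 0.036 0.134 0" --pt "-0.5456 -0.42 0.1192 0.666 0.036 0.134 0" --pt "-0.5456 -0.42 0.1192 0.666 0.036 0.134 0" --pt "-0.5456 -0.42 0.1192 0.666 0.036 0.134 0" --pt "-0.5456 -0.42 0.1192 0.666 0.036 0.134 0"

```text
time: 2.2
eef_pos: [0.3999, -0.1006, 0.1612]
tcp_rot: [[0.341, -0.814, 0.47], [-0.94, -0.295, 0.17], [0.0, -0.5, -0.866]]
contact_force: [0.6, 0.6, 0.6]
width: -0.0002
```

Run:
```python
from plan import *
p=manip.grab_frame("wrist"); save(p,"w1.png"); print(p["fovy"],p["position"],np.round(p["rotation"],3).tolist()); print(manip.get_state()["eef_pos"],corner())
print(proj(p,[[.5,-.063,.05],[.51,-.06,.05]]))
```

```text
71.19726526232034 [ 0.40298755 -0.09779541  0.30591851] [[0.34, -0.917, 0.21], [-0.94, -0.332, 0.076], [-0.0, -0.224, -0.975]]
[ 0.39989855 -0.10053774  0.16108088] [ 0.41778615 -0.09405911  0.15012364]
[[275.66136424 163.06291438]
 [276.27827324 152.63683117]]
```

View pics/w1.png

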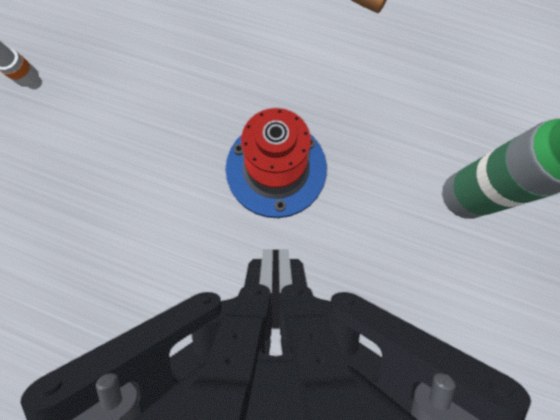

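The wrist view is clear. The hub is centred at about (276,135), the blue foot at about (276,168), and the shut tips end at (276,250), in line with the hub. I'll fit on this view.

```bash
sed -i 's/window(p,\[hub\[0\],hub\[1\],.05\],50 if n!="wrist" else 400)/window(p,[hub[0],hub[1],.05],50 if n!="wrist" else 75)/; s/,6 if n!="wrist" else 1)/,6 if n!="wrist" else 4)/; s/else 260/else 90/; s/else 300/else 110/' m.py
python3 m.py b .51 -.06 wrist; python3 -c "
import cv2,numpy as np
a=cv2.imread('pics/bwrist.png');b=cv2.imread('pics/bwrist_raw.png');cv2.imwrite('pics/bw_c.png',cv2.resize(np.hstack([b,a]),(800,400)))"
```

```text
wrist hub [500.2 -62.7] 664.25 3835.0 block [512.3 -58.6] 917.890625 2757.0 off mm [-12.1  -4. ] 12.724022280604888
```

View pics/bw_c.png

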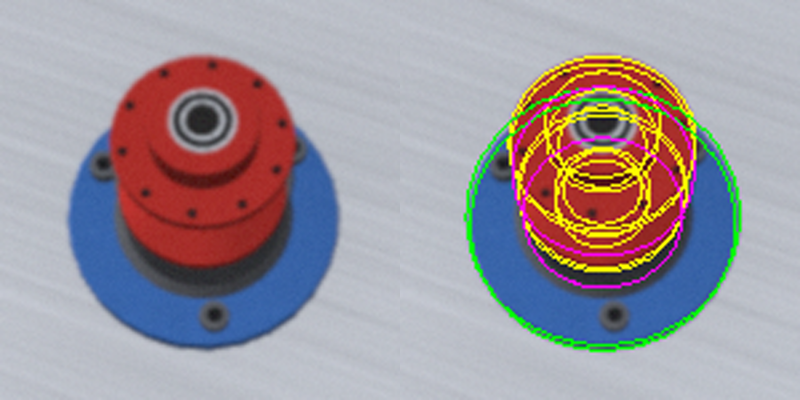

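```bash
cat > m2.py <<'E'
import sys
from h import *
def big(m):
    n,l,s,_=cv2.connectedComponentsWithStats(m.astype(np.uint8)); return l==1+np.argmax(s[1:,4])
def measure(n,x0,tag=None,verbose=True):
    p=manip.grab_frame(n); x0=np.array(x0)
    l,t,r,b=window(p,[x0[0],x0[1],.04],40 if n!="wrist" else 110)
    win=np.zeros((420,560),bool); win[t:b,l:r]=1
    R=big(cv2.medianBlur((redm(p)*win).astype(np.uint8),3)); 
    cs,_=cv2.findContours(R.astype(np.uint8),cv2.RETR_EXTERNAL,cv2.CHAIN_APPROX_NONE); R=cv2.drawContours(np.zeros((420,560),np.uint8),cs,-1,1,-1)
    B=big((bluem(p)*win).astype(np.uint8)); 
    ys,xs=np.where(B); H=cv2.fillConvexPoly(np.zeros((420,560),np.uint8),cv2.convexHull(np.c_[xs,ys].astype(np.int32)),1)
    W=1-cv2.dilate(R,np.ones((5,5)))
    def sub(m,s): return cv2.resize(m.astype(np.float32),s,interpolation=cv2.INTER_AREA)
    def go(T,Wt,rings,x0):
        w=T[t:b,l:r].astype(float); ww=Wt[t:b,l:r]
        def cost(q): return (ww*abs(sub(fill(p,rings(*q),((b-t)*UP,(r-l)*UP),np.array([l,t])),(r-l,b-t))-w)).sum()
        s=minimize(cost,x0,method="Nelder-Mead",options=dict(initial_simplex=[x0,x0+[.005,0],x0+[0,.005]],xatol=5e-5,fatol=.01)); return s.x,s.fun,w.sum()
    hub,c,a=go(R,np.ones_like(W),hubrings,x0)
    bl,c2,a2=go(H,W,footrings,x0)
    d=hub-bl
    if verbose: print(n,"hub",np.round(hub*1e3,1),round(c/a,3),"block",np.round(bl*1e3,1),round(c2/a2,3),"off",np.round(d*1e3,1),round(np.hypot(*d)*1e3,2))
    if tag:
        im=p["frame"].copy(); S=5 if n=="wrist" else 8; r0=(60 if n=="wrist" else 36)
        u,v=np.int32(proj(p,[bl[0],bl[1],.04])[0]); l0,t0=max(u-r0,0),max(v-r0,0)
        im=cv2.resize(im[t0:v+r0,l0:u+r0],None,fx=S,fy=S,interpolation=cv2.INTER_CUBIC); raw=im.copy()
        for rg,col in [(hubrings(*hub),(255,255,0)),(footrings(*bl),(0,255,0)),(postrings(*bl),(255,0,255))]:
            for A,Bq in rg:
                for k in (A,Bq): cv2.polylines(im,[np.int32(((proj(p,k)-[l0,t0]+.5)*S-.5)*16)],True,col,1,shift=4)
        o=np.hstack([raw,im]); f=min(1,800/o.shape[1]); cv2.imwrite(f"pics/{tag}_{n}.png",cv2.resize(o,None,fx=f,fy=f,interpolation=cv2.INTER_AREA)[:,:,::-1])
    return hub,bl
if __name__=="__main__":
    for n in sys.argv[2:]: measure(n,[.507,-.061],sys.argv[1])
E
python3 m2.py c wrist top scene
```

```text
wrist hub [500.4 -62.7] 0.029 block [513.1 -58.4] 0.026 off [-12.7  -4.4] 13.45
top hub [500.8 -64.1] 0.044 block [511.8 -60.9] 0.035 off [-10.9  -3.1] 11.36
scene hub [499.6 -62.5] 0.075 block [508.  -59.6] 0.043 off [-8.4 -2.8] 8.87
```

View pics/c_wrist.png

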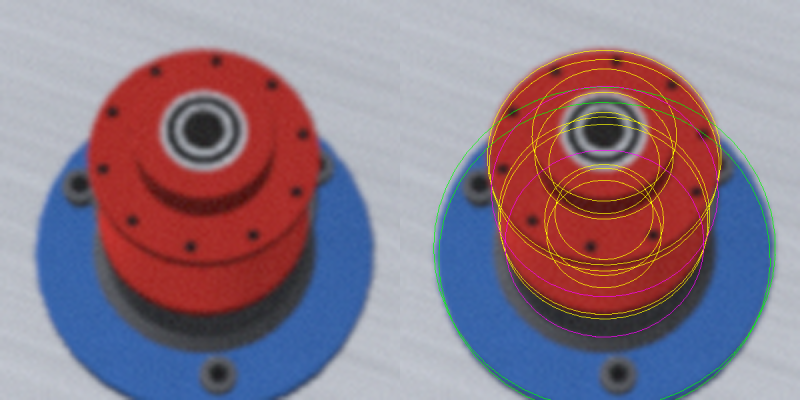

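View pics/c_top.png

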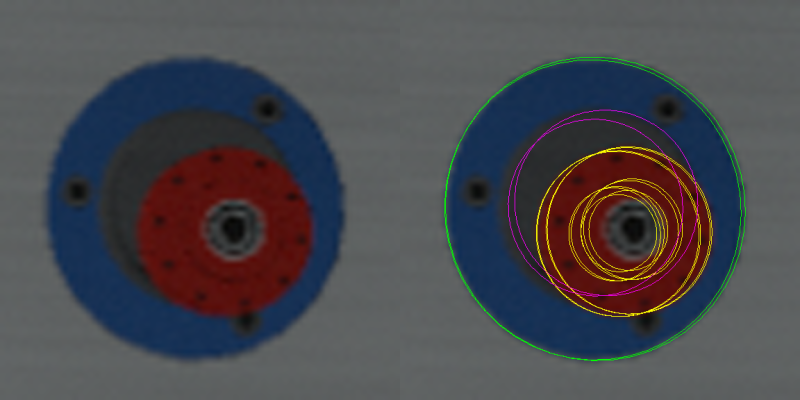

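The three views agree on the hub but not on the foot's x, probably a bias in the foot's apparent size. I'll fit with the foot diameter free.

```bash
cat > t.py <<'E'
from m2 import *
for n in ["wrist","top","scene"]:
    p=manip.grab_frame(n); x0=np.array([.507,-.061]); 
    np.save(f"{n}.npy",p,allow_pickle=True)
    l,t,r,b=window(p,[.507,-.061,.04],40 if n!="wrist" else 110); win=np.zeros((420,560),bool); win[t:b,l:r]=1
    R=big(cv2.medianBlur((redm(p)*win).astype(np.uint8),3)).astype(np.uint8); R=cv2.morphologyEx(R,cv2.MORPH_CLOSE,np.ones((9,9)))
    B=big(bluem(p)*win); ys,xs=np.where(B); H=cv2.fillConvexPoly(np.zeros((420,560),np.uint8),cv2.convexHull(np.c_[xs,ys].astype(np.int32)),1)
    W=1-cv2.dilate(R,np.ones((5,5)))
    # gray-ish post removed from weights: none
    for zt in (.01,):
        def cost(q):
            m=fill(p,[(circ(q[0],q[1],0,q[2]),circ(q[0],q[1],zt,q[2]))],((b-t)*UP,(r-l)*UP),np.array([l,t]))
            return (W[t:b,l:r]*abs(cv2.resize(m.astype(np.float32),(r-l,b-t),interpolation=cv2.INTER_AREA)-H[t:b,l:r])).sum()
        s=minimize(cost,[.51,-.06,.109],method="Nelder-Mead",options=dict(initial_simplex=[[.51,-.06,.109],[.514,-.06,.109],[.51,-.056,.109],[.51,-.06,.112]],xatol=3e-5,fatol=.01))
        print(n,zt,np.round(s.x*1e3,1),s.fun,H.sum())
    # bolts at z~.01+: dark blobs in foot
    print(cv2.contourArea(cv2.convexHull(np.c_[xs,ys].astype(np.int32))))
E
python3 t.py
```

```text
wrist 0.01 [511.9 -58.8 107.8] 376.96875 6678
6534.0
top 0.01 [511.9 -61.1 108. ] 44.9375 2248
2167.0
scene 0.01 [509.8 -58.7 106.4] 33.90625 1415
1349.0
```

The offset is now consistent across views: about (-11.1,-3.6) mm, so an 11.7 mm push along a heading of about 18°. I'll go down beside the hub.

```bash
python3 - <<'E'
import re
s=open('m2.py').read()
s=s.replace('bl,c2,a2=go(H,W,footrings,x0)','''bl,c2,a2=go(H,W,lambda x,y,d:[(circ(x,y,0,d/10),circ(x,y,.01,d/10))],np.r_[x0,1.09]); D=bl[2]*100; bl=bl[:2]''')
s=s.replace('initial_simplex=[x0,x0+[.005,0],x0+[0,.005]]','initial_simplex=np.vstack([x0,x0+np.diag([.005,.005,.03][:len(x0)])])')
open('m2.py','w').write(s)
E
python3 m2.py d wrist top scene
python3 - <<'E'
from plan import *
for gap,z in ((.03,.10),(.025,.062),(.008,.062)):
    R,p=tcp_for([.5003,-.063],18,30,gap,z); print(gap,z,p,*args(R,p))
E
```

```text
wrist hub [500.3 -62.7] 0.03 block [511.6 -58.9] 0.011 off [-11.3  -3.8] 11.91
top hub [500.9 -64.1] 0.041 block [511.8 -61.2] 0.02 off [-10.9  -2.9] 11.31
scene hub [499.9 -62.2] 0.071 block [509.8 -58.7] 0.023 off [-9.9 -3.6] 10.54
0.03 0.1 [ 0.42704366 -0.08680243  0.11095448] [-0.0037 -0.0012  0.0776] [0.     0.0222 0.0385]
0.025 0.062 [ 0.43179894 -0.08525734  0.07295448] [-0.0035  0.0184  0.1248] [0.     0.0222 0.0385]
0.008 0.062 [ 0.4479669  -0.08000406  0.07295448] [-0.0027 -0.0013  0.1361] [0.     0.0222 0.0385]
```

Request:
move_arm --pt "-0.004 0.01 0.05 0 0.01 0.02 0" --pt "-0.004 0.018 0.09 0 0.022 0.0385 0" --pt "-0.004 0.0184 0.115 0 0.022 0.0385 0" --pt "-0.0035 0.0184 0.1248 0 0.022 0.0385 0" --pt "-0.0035 0.0184 0.1248 0 0.022 0.0385 0" --pt "-0.003 0.01 0.13 0 0.022 0.0385 0" --pt "-0.0027 -0.0013 0.1361 0 0.022 0.0385 0" --pt "-0.0027 -0.0013 0.1361 0 0.022 0.0385 0"

```text
time: 3.75
eef_pos: [0.4486, -0.0798, 0.0733]
tcp_rot: [[0.31, -0.823, 0.476], [-0.951, -0.268, 0.155], [0.0, -0.5, -0.866]]
contact_force: [0.2, 0.1, -0.4]
width: 0.0002
```

```bash
python3 m2.py e wrist top scene
python3 - <<'E'
from plan import *
p=manip.grab_frame("wrist"); save(p,"w2.png"); print(manip.get_state()["eef_pos"],corner(),manip.get_state()["time"])
p=manip.grab_frame("scene"); save(p,"s2.png",(235,80,355,200),5)
E
```

```text
wrist hub [500.7 -62.5] 0.026 block [511.4 -59. ] 0.018 off [-10.8  -3.5] 11.29
top hub [500.8 -64.1] 0.045 block [511.9 -60.9] 0.02 off [-11.1  -3.1] 11.53
scene hub [499.5 -62.2] 0.07 block [509.5 -58.7] 0.024 off [-10.1  -3.5] 10.64
[ 0.44790363 -0.07997138  0.0729807 ] [ 0.46599637 -0.07408794  0.06202452] 3.95
```

View pics/w2.png

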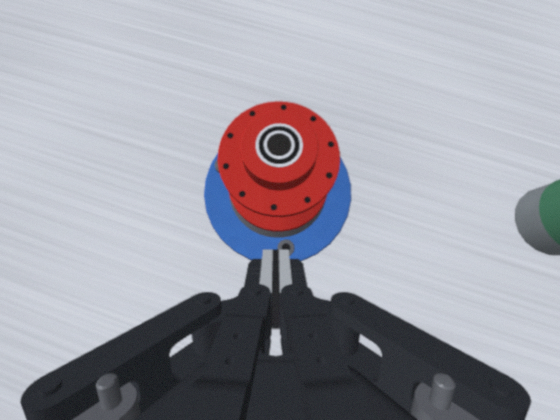

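View pics/s2.png

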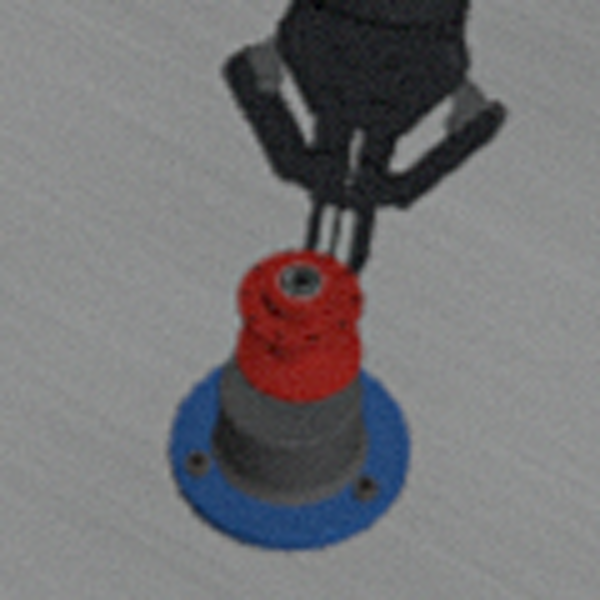

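The tips are at about (276,250), facing the flange's near edge at (278,231), low down at flange height. The push starts at about 8 mm/s.

Request:
move_arm --pt "0 -0.00115 0.00067 0 0 0 0" --pt "0 -0.0023 0.00133 0 0 0 0" --pt "0 -0.00345 0.002 0 0 0 0" --pt "0 -0.0046 0.00267 0 0 0 0" --pt "0 -0.00577 0.00333 0 0 0 0" --pt "0 -0.0069 0.004 0 0 0 0" --pt "0 -0.0081 0.00467 0 0 0 0" --pt "0 -0.00924 0.00533 0 0 0 0" --pt "0 -0.0104 0.006 0 0 0 0" --pt "0 -0.01155 0.00667 0 0 0 0" --pt "0 -0.0127 0.00733 0 0 0 0" --pt "0 -0.01386 0.008 0 0 0 0" --pt "0 -0.01386 0.008 0 0 0 0" --pt "0 -0.01386 0.008 0 0 0 0"

```text
time: 5.75
eef_pos: [0.4593, -0.0763, 0.073]
tcp_rot: [[0.309, -0.824, 0.475], [-0.951, -0.268, 0.155], [-0.0, -0.5, -0.866]]
contact_force: [-1.1, -0.5, 0.0]
width: 0.0001
```

```bash
python3 m2.py f wrist top scene
python3 - <<'E'
from plan import *
p=manip.grab_frame("wrist"); save(p,"w3.png",(180,60,380,280),3); print(corner(),manip.get_state()["time"],proj(p,corner()))
E
```

```text
wrist hub [502.8 -61.8] 0.024 block [497.9 -41.4] 0.177 off [  4.9 -20.4] 21.01
top hub [503.1 -63.2] 0.045 block [512.1 -61.1] 0.022 off [-9.  -2.2] 9.26
scene hub [501.4 -61.4] 0.067 block [509.5 -58.7] 0.024 off [-8.2 -2.7] 8.57
[ 0.47739045 -0.07041763  0.06203235] 5.95 [[278.28701197 247.26878579]]
```

View pics/w3.png

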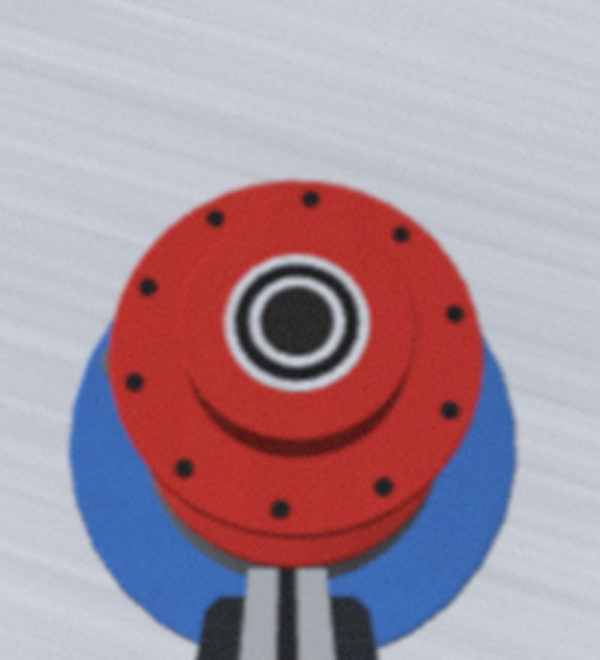

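Contact has been made gently (about 1 N). The hub is upright and has moved 2.3 mm, with about 8.9 mm left. I'll push 6 mm more.

Request:
move_arm --pt "0 -0.0008 0.00047 0 0 0 0" --pt "0 -0.0016 0.00093 0 0 0 0" --pt "0 -0.0024 0.0014 0 0 0 0" --pt "0 -0.0032 0.00187 0 0 0 0" --pt "0 -0.004 0.00233 0 0 0 0" --pt "0 -0.0048 0.0028 0 0 0 0" --pt "0 -0.0056 0.00327 0 0 0 0" --pt "0 -0.0063 0.0037 0 0 0 0" --pt "0 -0.0069 0.004 0 0 0 0" --pt "0 -0.0069 0.004 0 0 0 0" --pt "0 -0.0069 0.004 0 0 0 0"

```text
time: 7.32
eef_pos: [0.465, -0.0745, 0.073]
tcp_rot: [[0.309, -0.824, 0.476], [-0.951, -0.268, 0.155], [-0.0, -0.5, -0.866]]
contact_force: [-0.3, -0.2, 1.1]
width: 0.0002
```

```bash
python3 m2.py g top scene wrist
python3 - <<'E'
from plan import *
p=manip.grab_frame("wrist"); save(p,"w4.png",(180,60,380,280),3); print(corner(),manip.get_state()["time"])
E
```

```text
top hub [508.6 -61.2] 0.042 block [512.  -60.9] 0.024 off [-3.4 -0.3] 3.43
scene hub [507. -60.] 0.076 block [509.5 -58.7] 0.023 off [-2.5 -1.3] 2.78
wrist hub [508.5 -60.1] 0.024 block [510.9 -87. ] 0.299 off [-2.4 26.9] 27.0
[ 0.48307848 -0.06860196  0.06206369] 7.525
```

View pics/w4.png

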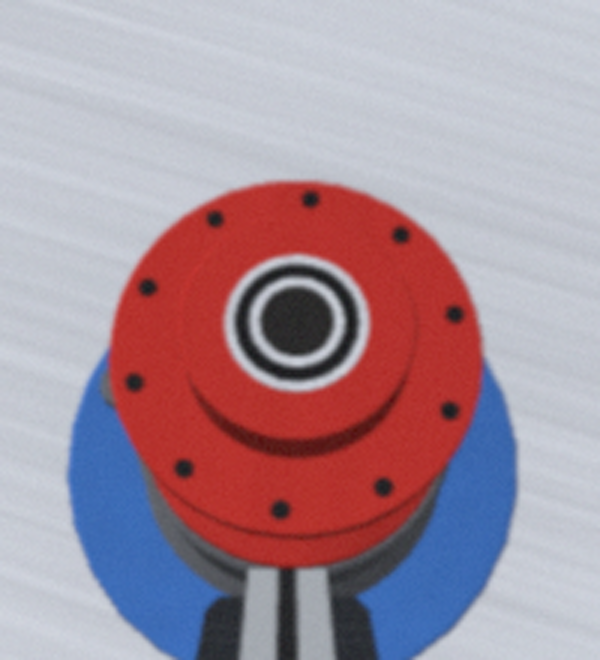

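View pics/g_top.png

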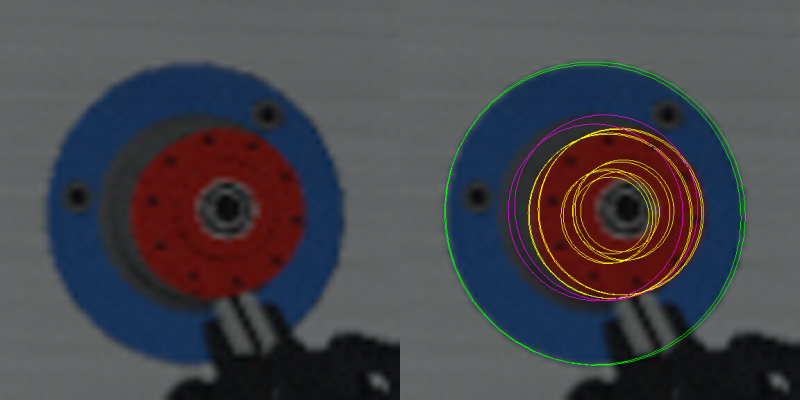

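About 3.0 mm remains along the same heading. I'll push 3 mm slowly and then back off.

Request:
move_arm --pt "0 -0.0006 0.00035 0 0 0 0" --pt "0 -0.0012 0.0007 0 0 0 0" --pt "0 -0.0018 0.00104 0 0 0 0" --pt "0 -0.0024 0.0014 0 0 0 0" --pt "0 -0.003 0.0017 0 0 0 0" --pt "0 -0.0035 0.002 0 0 0 0" --pt "0 -0.0035 0.002 0 0 0 0" --pt "0 -0.0035 0.002 0 0 0 0" --pt "0 -0.002 0.001 0 0 0 0" --pt "0 0.005 -0.003 0 0 0 0" --pt "0 0.015 -0.01 0 0 0 0" --pt "0 0.03 -0.02 0 0 0 0" --pt "0 0.03 -0.05 0 0 0 0" --pt "0 0.0 -0.1 0 0 0 0" --pt "0 0.0 -0.12 0 0 0 0" --pt "0 0.0 -0.12 0 0 0 0"

```text
time: 9.52
eef_pos: [0.4218, -0.0889, 0.152]
tcp_rot: [[0.308, -0.823, 0.478], [-0.951, -0.267, 0.153], [0.002, -0.501, -0.865]]
contact_force: [-0.4, -0.6, -0.7]
width: 0.0
```

```bash
python3 m2.py h top scene wrist;python3 m2.py i top scene wrist
```

```text
top hub [511.1 -60.5] 0.035 block [511.8 -61.2] 0.02 off [-0.7  0.7] 1.01
scene hub [510.4 -58.4] 0.064 block [509.8 -58.7] 0.023 off [0.6 0.3] 0.64
wrist hub [511.2 -59.1] 0.035 block [511.7 -58.9] 0.01 off [-0.5 -0.2] 0.51
top hub [511.1 -60.4] 0.034 block [511.8 -61.1] 0.02 off [-0.6  0.6] 0.91
scene hub [510.2 -58.5] 0.067 block [509.6 -58.7] 0.023 off [0.6 0.2] 0.64
wrist hub [511.3 -59. ] 0.037 block [511.6 -58.9] 0.01 off [-0.2 -0.1] 0.26
```

View pics/h_wrist.png

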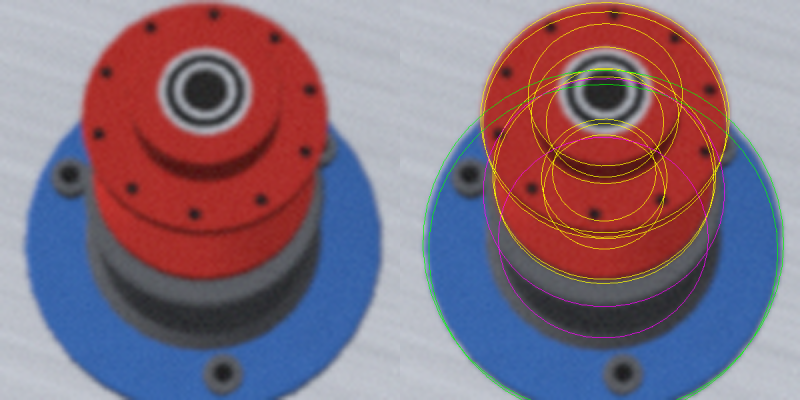

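View pics/h_top.png

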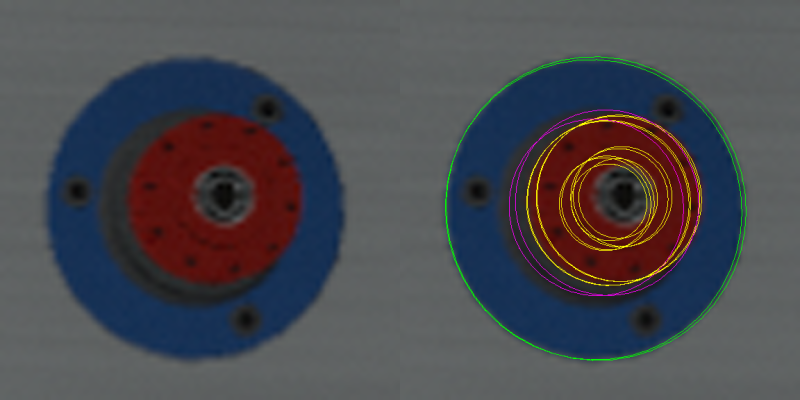

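View pics/h_scene.png

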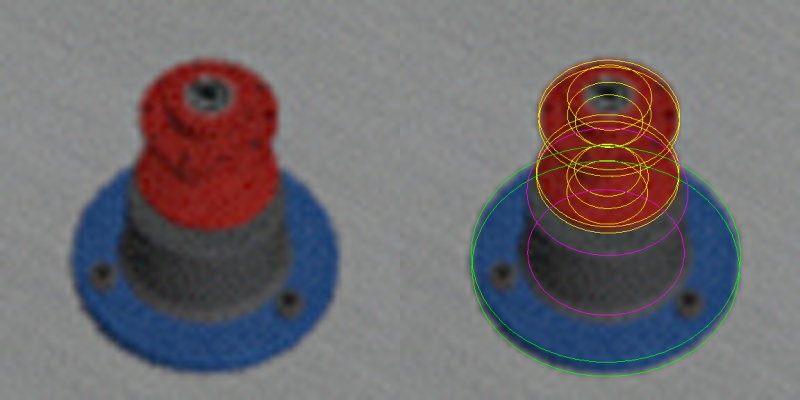

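All three views put the hub within 1 mm of the bore axis, standing upright. The block-top ring predicted from the foot also lands on its visible edge in the wrist view, near (605,307) in the right-hand panel. The arm is clear, so I'll hand in.

Run:
```python
from h import *
for n in ["top"]:
    p=manip.grab_frame(n); 
    for t in ["can","drift","mallet"]:
        for s in manip.silhouettes(p,t)[:2]: print(t,round(s["confidence"],2),s["extent"])
print(manip.get_state()["time"],manip.get_state()["eef_pos"],manip.job_done())
```

```text
can 0.56 [406.5, 252.1, 456.5, 280.4]
drift 0.62 [154.8, 271.8, 177.6, 282.4]
mallet 0.87 [236.8, 123.9, 348.4, 176.3]
the job is handed in; nothing more can be done
10.025 [ 0.42216906 -0.08829175  0.15061162] None
```

The hub now stands upright and centred over the bore, and the job is handed in at about 10 s of the 48 s. I pushed it about 11 mm low on its bottom flange in three slow strokes, with the fingers shut and tilted 30°. Then I pulled the arm back and up, clear of everything.

- **Centring:** the last fits put the hub 0.3–0.5 mm (wrist), 0.6 mm (scene) and 0.9–1.0 mm (top) from the bore axis, against the 4 mm limit.
- **Force:** the readings after each stroke were only about 1 N, close to sensor noise. I did not record the force during the strokes, so the peaks are not known.
- **Bystanders:** the can, drift and mallet were detected where they started, within a few pixels.
- **Disagreements:**
  - My first fits of the block's foot differed by up to 4 mm between cameras; they came to within about 1.5 mm once I let its apparent diameter vary.
  - While the fingers hid part of the foot, the wrist camera's block fit was unusable, so I relied on the top and scene views then.
  - The lower part of the post looks wider than described, so I did not use it for centring.

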